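# Unpack the long antenna from the delivery carton

### The job

Push the delivery carton along the roller track until it sits fully home against the end stop of the bay. Then take out the long black antenna: it is longer than the carton's opening, so raise its free end out first and draw it out at a slant from under the closed part of the top. Finish still gripping it, motionless in the air with its whole length at least 5 cm above the carton's top, with the carton left seated in the bay, never tipped up, the short antenna left in the carton and the other things on the desk not disturbed.

Things in the scene. Friction and masses are not known exactly. Their poses are not given: they have to be found in the camera images.
- station: Roller track fixed to the desk, 280 mm wide (x), 640 mm long. Origin on the desk (z = 0) on its centre line; y runs along it to the bay. 15 free steel rollers, 24 mm thick, axes along x, tops at z = 42 mm, y = -365 to +216 mm. Side rails, inner faces x = -128 and +128 mm, guide the carton: top z = 60 mm, 90 mm in the bay (y = -25 to 255 mm).
- bay_stop (a point): Middle of the face of the bay's dark steel end stop, at y = +235 mm, z = 60 mm in the track's frame; the stop is 92 mm high. The carton's +y end meets it when the carton's origin is at y = +65 mm in the track's frame; it counts as home from +53 mm on.
- carton: Cardboard carton on the rollers, 240 (x) x 340 (y) x 75 mm high, walls and floor 5 mm, 0.5 to 0.8 kg. Origin at the centre of its underside, 42 mm above the desk, y axis nearly along the track. The +y part is open at the top over the full inner width, from y = -65 to the +y end wall (inner face y = +165, rim z = 70 mm): a 230 mm long opening.
- carton_cover (a point): Middle of the free edge of the carton's closed top (5 mm board), on its underside: y = -65, z = 70 mm in the carton's frame. The top is closed from here to the -y end (y = -170 mm), over the full width.
- carton_push (a point): Middle of the carton's outer -y end face (y = -170, z = 43 mm in its frame): pushed here along the track with 1 to 8 N the carton rolls to the bay; the rollers brake lightly, so left alone it stops within some mm.
- long_antenna: Long antenna: straight black plastic bar, 300 mm, lying along y on the carton's floor 46 mm left or right of its centre line, -y end (grey joint) under the closed top. Origin: mid-length on its underside; y to the slim free end, z up. 20 x 20 mm from y = -150 to +54, then 16 x 16; axis at z = 10 mm. 0.09 kg, centre of mass y = -15 mm. Tilted 20 degrees about its -y end it passes the closed top.
- long_antenna_tip (a point): Centre of the long antenna's slim free end (y = +150, z = 10 mm in its frame), which lies under the carton's opening
- long_antenna_tail (a point): Centre of the long antenna's jointed end (y = -150, z = 10 mm in its frame), which lies under the carton's closed top
- short_antenna: The short antenna: same form and material, but 130 mm long, 20 mm wide and high, lying on the carton's floor on the other side of the centre line, parallel to the long one, whole length seen through the opening. Origin at its middle on the underside. It stays in the carton.
- adapter: Black power adapter, 45 x 85 x 30 mm, to the left of the bay, nearer the robot. Origin at the centre of the underside. Leave alone.
- stapler: Grey stapler, 36 x 140 x 42 mm, to the left of the bay. Origin at the centre of the underside. Leave alone.
There are look-alikes about, which are no part of the job. Leave any blue or orange look-alike of the short_antenna alone.

How it is judged:
By the outcome, as a careful person would: the job done as asked, in the order asked, and still so for the second after the job is handed in, while the arm keeps its last pose, push and grip.
It also fails if it takes over 53 s, if anything falls off the work surface, if the arm or the gripper's body presses on something with over 40 N, if the wrist force passes 120 N, or if a joint passes its speed limit or range.

### The arm

A 6-joint arm with a two-finger parallel gripper is mounted at the origin on the work surface. World frame = base frame: x ahead of the robot, y to its left, z up, the work surface at z = 0. Lengths are in mm, angles in rad, forces in N, time in s.
With the tool pointing down it reaches from about 300 to 850 mm from the base axis. Payload 5.4 kg.
Tool frame: the origin (TCP) lies at the very end of the fingers, on their centre line; the grasp point (between the pads) lies manip.hold_point_z behind it (manip.hold_point_z is the distance from the TCP to the grasp point, in mm); z points along the fingers, y is the line along which they close (so a half turn about z gives the same grasp; the last joint's range is limited). The gripper opens to 85 mm and grips with 20 to 120 N. Pads are 22 mm wide; open, the fingers measure 114 mm over their backs; the gripper's body (76 mm by 85 mm) begins 54 mm behind the grasp point. The pads swing forward as they close: fully open they stand 13 mm farther back than shut.
Start: joints at [-1.33, 0.158, 1.597, -0, 1.386, -0.21], TCP at [250.494, -517.551, 231.299] pointing down, gripper open.
Joint ranges: [-2.91, 2.91], [-0.94, 2.29], [0.18, 2.7], [-1.29, 4.43], [0.17, 2.64], [-3, 3]. Speed limits (rad/s): [2.57, 2.57, 3.14, 3.14, 3.14, 3.14].

### API

Orientations are given as a rotation vector (axis times angle).
In Python, from cell import manip gives the robot as it stands.
- The arm moves only by the shell command python3 -m handwheel 'ROWS' [OPENING]. ROWS is JSON, one flat list of numbers, 6 for each row, row after row: the shift along the tool's x, y, z in m, then the turn, a rotation vector about the tool's x, y, z in rad. A call has 1 to 8 rows; each row is the pose to reach, as a shift and turn from the pose commanded when the call began, along the tool's axes at that moment; what a row does not reach only later rows make up. A row lasts 1/8 s, in which the tool goes at most 62.5 mm and 10.7 degrees, less where a joint would pass 70% of its speed; a pose out of reach is approached as far as the arm can. A call with a gripper value outside its range is refused whole. OPENING is the closure, from 0 (fully open) to 1 (shut), set as the call begins (- or left out, the last holds). The fingers move at their own pace and stop on an object; the grip force is fixed at half the most. Time passes only in rows, so rows that repeat a pose let the fingers close. It gives the time, the measured TCP pose, the force, the opening and the grip force at its end, in the units of the state.
- manip.state(): the state, without advancing time (a new reading comes with each control period).
- manip.grab_frame(name): name is "scene" or "top" or "wrist"; returns the picture (420x560x3 uint8, blue, green, red); there is no depth.
- manip.get_calibration(name): a dict with "camera_matrix" (3x3 intrinsics, pixels), "view" (4x4, takes a point from world to camera coordinates); the wrist camera has in their place "tool_from_camera" (4x4, takes a point from camera to tool coordinates, whose origin is the TCP and whose axes are the flange's). Camera axes: x right, y down, z forward; pixel columns grow to the right and rows downward; lengths in mm; the calibration is good to about 2 mm. A picture is of the moment at which its call begins: read the wrist's pose just before it. get_calibration takes no time and is no camera call.
- manip.close_job(): hands the job in; it is judged then, once.
Trained networks look in the newest picture that a camera, given by its name, has taken for a name from the list of things; names that differ only in an ending like _2 or _b are one class to them, and where a whole thing is asked for, a point or a joint stands for the part that bears it (a point fixed in the world has none). Each returns a list of dicts, best first, with "score" (0 to 1); they miss things now and then, are a little off and sometimes report something else, mostly with a low value. They report only what shows in the picture. A call takes as long as a camera call. They do not tell look-alikes from the thing itself.
- manip.spot_in(camera, query): "extent" ([centre column, centre row, width, height] in pixels, round what is visible of it).
- manip.silhouettes(camera, query): "region" (420x560 bool, what is visible of it) and "extent" ([centre column, centre row, width, height] in pixels, round what is visible of it).
- manip.spot_point(camera, query): "uv" ([column, row] in pixels: a listed point, or the origin of a listed thing).
The state is a dict: "clock": time; "joints": joint angles; "joint_vel": joint speeds; "joint_torque": joint torques, N m; "tcp_pos": TCP position; "tcp_rot": TCP orientation; "force": force on the tool from outside, world axes, zero at the start; "wrist_torque": the same for the moment, N m; "opening": opening from 0.0 (shut) to 1.0 (fully open); "grip_force": force on a finger pad.
Only numpy, scipy, OpenCV 4.12 (cv2) and the standard library are available. Lean on these libraries where they do the work, as an engineer would, in place of code of your own. Each camera call takes 0.05 s, during which the arm holds its last target. There are 200 camera calls.

## Working session

There is one attempt and no reset: what is moved stays moved. The work goes in short steps, Python scripts to look and compute and a shell command to move; the robot and the scene stay as the last step left them, time stands still between calls to the robot, and variables do not carry over. Pictures are saved under pics/ and viewed, at most 10 in all, crops included, and the job is handed in when it is done.

```bash
mkdir -p pics; ls; cat > h.py <<'E'
import numpy as np, cv2
from cell import manip
from scipy.spatial.transform import Rotation as R
def cal(n):
    c=manip.get_calibration(n); K=np.array(c['camera_matrix'],float)
    if n=='wrist':
        s=manip.state(); T=np.eye(4); T[:3,:3]=R.from_rotvec(s['tcp_rot']).as_matrix(); T[:3,3]=s['tcp_pos']
        V=np.linalg.inv(T@np.array(c['tool_from_camera']))
    else: V=np.array(c['view'])
    return K,V
def proj(kv,p):
    K,V=kv; q=K@(V[:3,:3]@np.array(p,float)+V[:3,3]); return q[:2]/q[2]
def onz(kv,uv,z):
    K,V=kv; d=V[:3,:3].T@np.linalg.solve(K,[uv[0],uv[1],1]); o=-V[:3,:3].T@V[:3,3]
    return o+d*(z-o[2])/d[2]
def tri(obs):
    A=[];b=[]
    for (K,V),uv in obs:
        P=K@V[:3]
        for i in (0,1):
            r=P[i]-uv[i]*P[2]; n=np.linalg.norm(r[:3]); A.append(r[:3]/n); b.append(-r[3]/n)
    x,res,_,_=np.linalg.lstsq(np.array(A),np.array(b),rcond=None); return x, np.sqrt(res)
E
python3 - <<'E'
from h import *
print({k:np.round(v,3) for k,v in manip.state().items()}, manip.hold_point_z)
ims=[]
for c in ('scene','top'):
    im=manip.grab_frame(c); cv2.imwrite(f'pics/{c}0.png',im)
    kv=cal(c); print(c, 'cam at',np.round(-kv[1][:3,:3].T@kv[1][:3,3]))
    for q in ('bay_stop','carton','carton_cover','carton_push','long_antenna','long_antenna_tip','long_antenna_tail','short_antenna','station','adapter','stapler'):
        for r in manip.spot_point(c,q)[:2]:
            uv=r['uv']; print(q,np.round(r['score'],2),np.round(uv), 'z60',np.round(onz(kv,uv,60)[:2]))
E
```

```text
pics
{'clock': np.float64(0.0), 'joints': array([-1.33 ,  0.159,  1.598, -0.   ,  1.386, -0.21 ]), 'joint_vel': array([ 0.   ,  0.001, -0.   , -0.   ,  0.001, -0.   ]), 'joint_torque': array([-0.0000e+00, -3.9600e+01, -3.3143e+01,  0.0000e+00,  9.0000e-03,
        0.0000e+00]), 'tcp_pos': array([ 250.342, -516.949,  230.277]), 'tcp_rot': array([-3.06 , -0.702,  0.   ]), 'force': array([-0.805, -0.937,  0.121]), 'wrist_torque': array([-0.006, -0.022,  0.014]), 'grip_force': np.float64(0.0), 'opening': np.float64(1.001)} 18.700000000000003
scene cam at [ 968.  865. 1112.]
bay_stop 0.64 [292. 257.] z60 [542. 199.]
carton 0.98 [244. 182.] z60 [ 523. -109.]
carton_cover 0.81 [232. 148.] z60 [ 487. -265.]
carton_push 0.66 [225. 139.] z60 [ 488. -315.]
long_antenna 0.72 [229. 185.] z60 [ 570. -117.]
long_antenna_tip 0.87 [249. 218.] z60 [577.  24.]
long_antenna_tail 0.57 [212. 154.] z60 [ 556. -269.]
short_antenna 0.88 [419. 260.] z60 [262. 367.]
short_antenna 0.74 [262. 177.] z60 [ 469. -101.]
station 0.57 [256. 210.] z60 [546.   9.]
adapter 0.93 [372. 294.] z60 [428. 390.]
stapler 0.86 [331. 370.] z60 [622. 503.]
top cam at [ 431.   68. 1645.]
bay_stop 0.64 [233. 200.] z60 [535. 197.]
bay_stop 0.21 [342. 190.] z60 [ 566. -124.]
carton 0.88 [338. 210.] z60 [ 509. -113.]
carton_cover 0.8 [363. 208.] z60 [ 515. -186.]
long_antenna 0.71 [341. 190.] z60 [ 568. -120.]
long_antenna_tip 0.81 [295. 190.] z60 [568.  16.]
long_antenna_tip 0.52 [144. 178.] z60 [600. 461.]
short_antenna 0.6 [338. 223.] z60 [ 469. -110.]
short_antenna 0.56 [188. 305.] z60 [228. 327.]
adapter 0.62 [181. 243.] z60 [411. 349.]
stapler 0.84 [141. 180.] z60 [593. 470.]
```

View pics/top0.png

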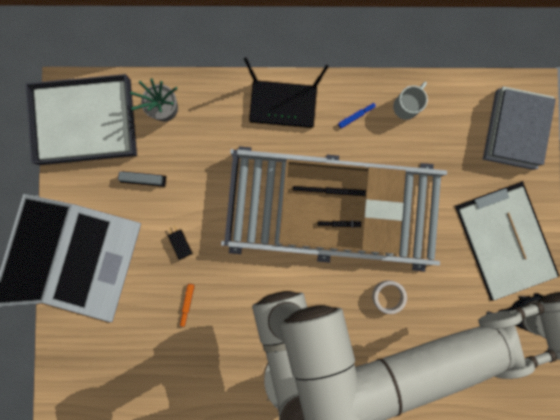

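View pics/scene0.png

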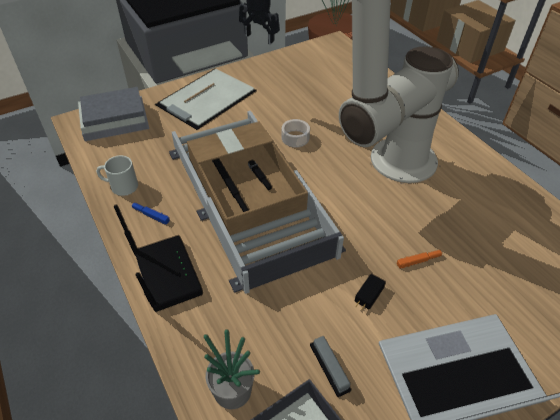

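The top view shows the bay at the left (+y), with the stop near (233,200). The carton spans about columns 283–405, the long antenna is at row 190 and the short one at row 223. The scene view agrees. Next I'll enlarge the track for accurate corners.

```bash
python3 - <<'E'
import cv2,numpy as np
a=cv2.imread('pics/top0.png')[140:275,215:450]; cv2.imwrite('pics/topc.png',cv2.resize(a,None,fx=3.4,fy=3.4,interpolation=cv2.INTER_CUBIC))
a=cv2.imread('pics/scene0.png')[110:300,160:350]; cv2.imwrite('pics/scenec.png',cv2.resize(a,None,fx=3.1,fy=3.1,interpolation=cv2.INTER_CUBIC))
E
```

```text
(no output)
```

View pics/topc.png

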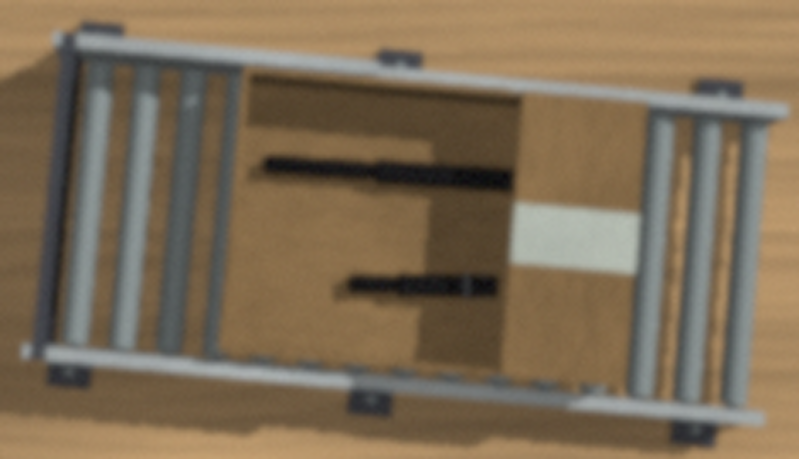

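View pics/scenec.png

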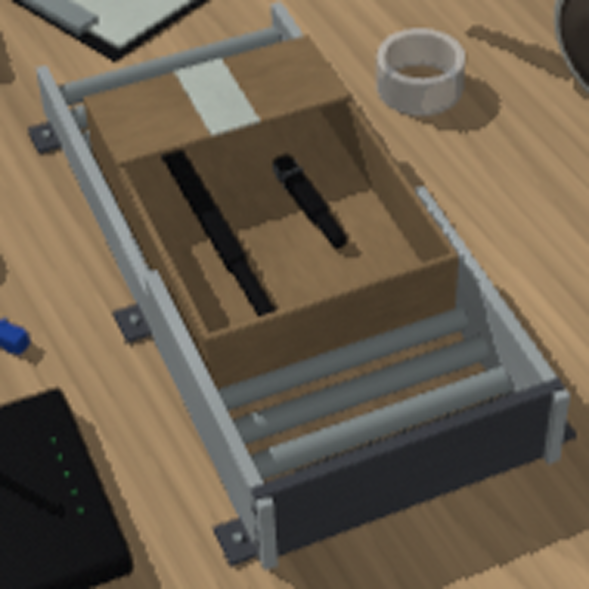

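```bash
python3 - <<'E'
from h import *
T,S=cal('top'),cal('scene')
t=lambda u,v:(215+u/3.4-.35,140+v/3.4-.35); s=lambda u,v:(160+u/3.1-.34,110+v/3.1-.34)
P={'coverL':((522,97),(120,160),117),'coverR':((500,376),(350,98),117),'endL':((247,73),(207,340),112),'endR':((218,356),(457,258),112),
'backL':((650,103),(85,98),117),'backR':((628,396),(307,38),117),'stopL':((70,40),(258,492),92),'stopR':((40,350),(555,395),92),'tip':((265,163),(265,308),62),'antEdge':((512,178),(175,157),62)
,'shortTip':((348,285),(340,243),62),'shortTail':((497,286),(283,160),62)}
for k,(a,b,z) in P.items():
    x,r=tri([(T,t(*a)),(S,s(*b))]); print(k,'tri',np.round(x),np.round(r,1),'top',np.round(onz(T,t(*a),z)[:2]),'scene',np.round(onz(S,s(*b),z)[:2]))
for k,a,z in (('railUL',(58,38),90),('railLL',(24,352),90),('railUR',(787,108),60),('railLR',(765,420),60)):
    print(k,np.round(onz(T,t(*a),z)[:2]))
E
```

```text
coverL tri [ 625. -191.  122.] [2.4] top [ 624. -191.] scene [ 625. -197.]
coverR tri [ 391. -172.  115.] [0.3] top [ 391. -171.] scene [ 393. -169.]
endL tri [647.  39. 107.] [2.2] top [645.  39.] scene [650.  42.]
endR tri [409.  62. 108.] [4.1] top [407.  63.] scene [414.  63.]
backL tri [ 619. -298.  116.] [1.] top [ 620. -298.] scene [ 619. -296.]
backR tri [ 377. -282.  108.] [4.6] top [ 375. -278.] scene [ 385. -273.]
stopL tri [676. 190.  91.] [1.3] top [675. 190.] scene [677. 190.]
stopR tri [410. 215.  81.] [1.6] top [411. 214.] scene [415. 223.]
tip tri [577.  20.  92.] [9.8] top [573.  23.] scene [571.  -9.]
antEdge tri [ 565. -189.   99.] [11.3] top [ 561. -191.] scene [ 557. -233.]
shortTip tri [469. -50.  58.] [1.9] top [468. -49.] scene [472. -48.]
shortTail tri [ 466. -177.   62.] [1.7] top [ 467. -178.] scene [ 465. -177.]
railUL [677. 200.]
railLL [410. 227.]
railUR [ 623. -431.]
railLR [ 353. -409.]
```

```bash
cat >> h.py <<'E'
O=np.array([521.5,-38.]); yaw=np.deg2rad(85.); d=np.array([np.cos(yaw),np.sin(yaw)]); e=np.array([d[1],-d[0]])
def W(x,y): return O+x*e+y*d
def rot(pitch=0):
    B=np.column_stack([[*d,0],[*e,0],[0,0,-1]]); return R.from_matrix(B)*R.from_rotvec([0,np.deg2rad(pitch),0])
def rel(p,pitch=0):
    s=manip.state(); R0=R.from_rotvec(s['tcp_rot']); 
    print('shift m',np.round(R0.inv().apply(np.array(p)-s['tcp_pos'])/1000,4),'turn',np.round((R0.inv()*rot(pitch)).as_rotvec(),3))
def trk():
    s=manip.state(); v=s['tcp_pos'][:2]-O; print('track x,y,z',np.round([v@e,v@d,s['tcp_pos'][2]],1),'F x,y,z',np.round([s['force'][:2]@e,s['force'][:2]@d,s['force'][2]],1),'t',s['clock'],'op',s['opening'],'gf',s['grip_force'], 'yawpitch',np.round((rot().inv()*R.from_rotvec(s['tcp_rot'])).as_rotvec(True),1))
E
python3 -c "
from h import *
rel([*W(-1,-300),200])"
```

```text
shift m [ 0.2983 -0.0565  0.0313] turn [ 0.     0.    -1.033]
```

```bash
python3 -m handwheel '[0.298,-0.0565,0.031,0,0,-1.033, 0.298,-0.0565,0.031,0,0,-1.033, 0.298,-0.0565,0.031,0,0,-1.033, 0.298,-0.0565,0.031,0,0,-1.033, 0.298,-0.0565,0.031,0,0,-1.033, 0.298,-0.0565,0.031,0,0,-1.033, 0.298,-0.0565,0.031,0,0,-1.033, 0.298,-0.0565,0.031,0,0,-1.033]' 1
python3 - <<'E'
from h import *
trk(); print(manip.state()['joints'])
im=manip.grab_frame('wrist'); cv2.imwrite('pics/w1.png',im)
rel([*W(-1,-300),80])
E
```

```text
clock: 2.2
tcp_pos: [493.8, -337.3, 200.4]
tcp_rot: [2.318, 2.12, -0.0]
force: [0.0, -0.4, -0.8]
opening: 0.001
grip_force: 0.0
track x,y,z [  -1.6 -300.6  200.4] F x,y,z [ 0.1 -0.4 -0.8] t 2.2 op 0.0006821871589155027 gf 0.0 yawpitch [-0.  -0.   0.1]
[-8.01195600e-01  2.40719246e-01  1.56412469e+00 -8.56555885e-05
  1.33662776e+00 -7.11693793e-01]
shift m [0.0008 0.0006 0.1205] turn [ 0.     0.    -0.002]
```

View pics/w1.png

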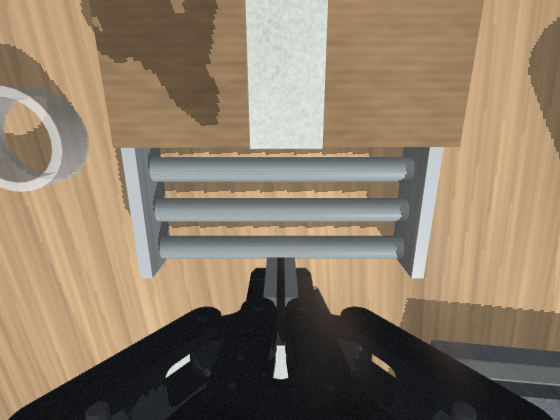

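The carton's back edge runs at row 148, square to the tool, and the fingers are centred over the track end. I'll descend and start the push.

```bash
python3 -m handwheel '[0,0,0.06,0,0,0, 0,0,0.12,0,0,0, 0.01,0,0.12,0,0,0, 0.02,0,0.12,0,0,0, 0.03,0,0.12,0,0,0, 0.04,0,0.12,0,0,0, 0.05,0,0.12,0,0,0, 0.06,0,0.12,0,0,0]'
python3 -c "
from h import *
trk()"
python3 -m handwheel '[0.012,0,0,0,0,0, 0.024,0,0,0,0,0, 0.036,0,0,0,0,0, 0.048,0,0,0,0,0, 0.06,0,0,0,0,0, 0.07,0,0,0,0,0, 0.078,0,0,0,0,0, 0.084,0,0,0,0,0]'
python3 - <<'E'
from h import *
trk()
for c in ('top','wrist'):
    manip.grab_frame(c); kv=cal(c)
    for r in manip.spot_point(c,'carton_cover')[:1]: v=onz(kv,r['uv'],112)[:2]-O; print(c,r['score'],v@e,v@d)
E
```

```text
clock: 3.25
tcp_pos: [500.1, -277.3, 81.4]
tcp_rot: [2.314, 2.121, 0.0]
force: [1.1, -2.5, 1.0]
opening: 0.003
grip_force: 1.3
track x,y,z [  -0.5 -240.2   81.4] F x,y,z [ 1.3 -2.4  1. ] t 3.25 op 0.0025911967573562563 gf 1.2988467514514923 yawpitch [-0.1 -0.1 -0. ]
clock: 4.25
tcp_pos: [506.3, -192.7, 80.0]
tcp_rot: [-2.315, -2.122, 0.0]
force: [1.0, -2.0, 0.0]
opening: 0.001
grip_force: 1.1
track x,y,z [  -1.6 -155.4   80. ] F x,y,z [ 1.2 -1.9  0. ] t 4.25 op 0.0007298711070460578 gf 1.0700119601460756 yawpitch [ 0.  0. -0.]
top 0.67 -2.4183977315726337 -39.687489840292415
```

```bash
python3 -m handwheel '[0.008,0,0,0,0,0, 0.015,0,0,0,0,0, 0.021,0,0,0,0,0, 0.026,0,0,0,0,0, 0.030,0,0,0,0,0, 0.033,0,0,0,0,0]'
python3 -m handwheel '[0.0015,0,0,0,0,0, 0.003,0,0,0,0,0]'; python3 -m handwheel '[0.0015,0,0,0,0,0, 0.003,0,0,0,0,0]'
python3 -c "
from h import *
trk()"
```

```text
clock: 5.2
tcp_pos: [509.4, -160.2, 80.2]
tcp_rot: [-2.316, -2.123, 0.0]
force: [-0.4, -1.5, -1.1]
opening: -0.001
grip_force: 0.9
clock: 5.45
tcp_pos: [509.7, -157.5, 80.3]
tcp_rot: [-2.316, -2.123, 0.0]
force: [-1.2, -1.2, 0.0]
opening: -0.003
grip_force: 0.9
clock: 5.7
tcp_pos: [510.0, -154.5, 80.3]
tcp_rot: [2.316, 2.123, -0.0]
force: [-1.0, -2.0, -0.1]
opening: -0.0
grip_force: 0.9
track x,y,z [  -1.3 -117.1   80.3] F x,y,z [-0.8 -2.1 -0.1] t 5.7 op -0.0002016327968772773 gf 0.8644609618932009 yawpitch [ 0. -0. -0.]
```

```bash
for i in 1; do python3 -m handwheel '[0.0015,0,0,0,0,0, 0.003,0,0,0,0,0]' | grep -E 'tcp_pos|force'; python3 -m handwheel '[0.0015,0,0,0,0,0, 0.003,0,0,0,0,0]'| grep -E 'tcp_pos|force';  done
python3 -c "
from h import *
trk()"
```

```text
tcp_pos: [510.2, -152.0, 80.3]
force: [-1.9, -6.8, -2.4]
grip_force: 3.4
tcp_pos: [509.8, -151.9, 80.5]
force: [-6.9, -17.9, -2.3]
grip_force: 9.1
track x,y,z [  -1.8 -114.5   80.5] F x,y,z [ -5.3 -18.5  -2.3] t 6.2 op -0.001864727467098071 gf 9.124830812215805 yawpitch [ 0.1 -0.4 -0.1]
```

The force rose to 18 N at the expected position, so the carton is home. I'll back off, rise and look into the opening.

```bash
python3 -m handwheel '[-0.015,0,0,0,0,0, -0.035,0,0,0,0,0, -0.035,0,-0.06,0,0,0, -0.03,0,-0.12,0,0,0, 0,0,-0.18,0,0,0, 0.05,0.03,-0.18,0,0,0, 0.08,0.045,-0.18,0,0,0, 0.08,0.045,-0.18,0,0,0]'
python3 - <<'E'
from h import *
trk()
im=manip.grab_frame('wrist'); kv=cal('wrist'); cv2.imwrite('pics/w2.png',im)
for q in ('long_antenna','long_antenna_tip','carton_cover','short_antenna','bay_stop','carton'):
    for r in manip.spot_point('wrist',q)[:2]:
        z={'carton_cover':112,'bay_stop':60,'carton':42}.get(q,57); v=onz(kv,r['uv'],z)[:2]-O; print(q,round(r['score'],2),np.round(r['uv']),np.round([v@e,v@d],1))
E
```

```text
clock: 7.2
tcp_pos: [563.2, -71.5, 260.4]
tcp_rot: [-2.313, -2.126, -0.001]
force: [-0.2, -0.1, 0.8]
opening: 0.002
grip_force: 0.0
track x,y,z [ 44.5 -29.8 260.4] F x,y,z [-0.2 -0.1  0.8] t 7.2 op 0.0021811111217349727 gf 0.0 yawpitch [-0.   0.  -0.2]
long_antenna 0.89 [283.  92.] [45.5 61.9]
carton_cover 0.68 [231. 163.] [-1.8  0.2]
short_antenna 0.85 [463. 231.] [251.7 -86.8]
short_antenna 0.63 [193.  89.] [-45.1  64.8]
carton 0.85 [238.  86.] [-1.4 67.9]
```

View pics/w2.png

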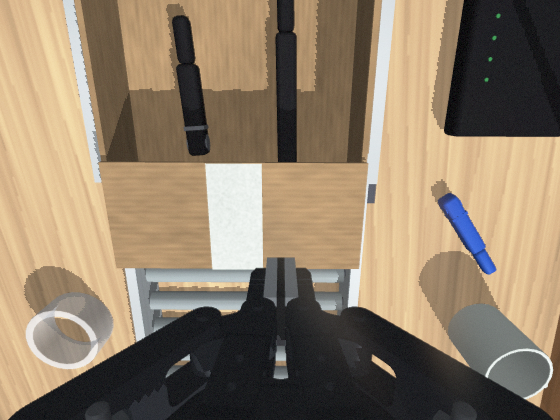

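The carton's cover edge is at row 160, which is track y≈0, so the carton is seated. The long antenna runs at columns 279–297 with its shoulder near row 33. I'll go further forward for a second view.

```bash
python3 -m handwheel '[0.04,0,0.01,0,0,0, 0.08,0,0.02,0,0,0, 0.11,0,0.03,0,0,0, 0.11,0,0.03,0,0,0, 0.11,0,0.03,0,0,0]' 0.3
python3 - <<'E'
from h import *
trk()
im=manip.grab_frame('wrist'); kv=cal('wrist'); cv2.imwrite('pics/w3.png',im)
for z in (57,62): v=[onz(kv,(u,w),z)[:2]-O for u,w in ((281,200),(281,100))]; print(z,[np.round([a@e,a@d]) for a in v])
for q in ('long_antenna','long_antenna_tip','carton_cover','short_antenna','bay_stop'):
    for r in manip.spot_point('wrist',q)[:2]:
        z={'carton_cover':112,'bay_stop':60,'carton':42}.get(q,57); v=onz(kv,r['uv'],z)[:2]-O; print(q,round(r['score'],2),np.round(r['uv']),np.round([v@e,v@d],1))
E
```

```text
clock: 8.18
tcp_pos: [572.0, 35.8, 230.7]
tcp_rot: [2.316, 2.121, -0.0]
force: [-0.1, -0.1, -0.0]
opening: 0.701
grip_force: 0.0
track x,y,z [ 43.9  77.9 230.7] F x,y,z [-0.1 -0.1 -0. ] t 8.175 op 0.7009096077769593 gf 0.0 yawpitch [-0. -0.  0.]
57 [array([43., 67.]), array([ 44., 163.])]
62 [array([43., 68.]), array([ 44., 162.])]
long_antenna 0.72 [282. 199.] [44.3 67.3]
long_antenna_tip 0.78 [283.  39.] [ 45.  212.7]
long_antenna_tip 0.65 [239. 192.] [ 0.9 75. ]
carton_cover 0.79 [232. 286.] [-1.9  0.7]
carton_cover 0.65 [242. 192.] [11.3 89.3]
short_antenna 0.93 [465. 316.] [254.6 -72.3]
short_antenna 0.87 [193. 197.] [-45.1  70.2]
```

View pics/w3.png

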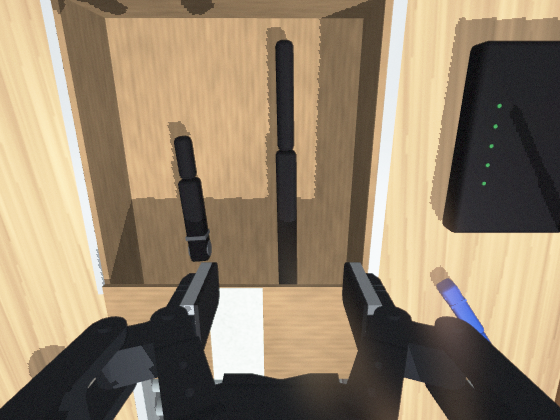

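The antenna axis is near column 286, with the shoulder at row 151 and the tip at row 39. Now I'll triangulate its height from the two wrist views.

```bash
python3 - <<'E'
from h import *
c=manip.get_calibration('wrist'); K=np.array(c['camera_matrix'])
def kv(p,r):
    T=np.eye(4);T[:3,:3]=R.from_rotvec(r).as_matrix();T[:3,3]=p; return K,np.linalg.inv(T@np.array(c['tool_from_camera']))
a=kv([563.2,-71.5,260.4],[-2.313,-2.126,-.001]); b=kv([572.0,35.8,230.7],[2.316,2.121,0])
for n,u,v in (('shoulder',(286,33),(286,151)),('short shoulder',(187,65),(189,179)),('coverL mid',(287,161),(287,285))):
    x,r=tri([(a,u),(b,v)]); q=x[:2]-O; print(n,np.round([q@e,q@d,x[2]],1),r)
for u in ((286.5,230),(286,160),(285,100),(284,50)): q=onz(b,u,66)[:2]-O; print(np.round([q@e,q@d],1))
# grasp y=track 95, axis z 57 -> TCP z 57-18.7
rel([*W(48,95),42])
E
```

```text
shoulder [ 48.2 116.1  57.1] [0.05873492]
short shoulder [-48.8  88.2  54.9] [0.21627586]
coverL mid [ 48.8   3.5 114.6] [0.35089786]
[48.8 37.8]
[ 48.  108.9]
[ 46.9 162.6]
[ 46.  203.1]
shift m [0.0168 0.004  0.1886] turn [ 0.     0.    -0.001]
```

```bash
python3 -m handwheel '[0.012,0.004,0.05,0,0,0, 0.012,0.004,0.1,0,0,0, 0.012,0.004,0.14,0,0,0, 0.012,0.004,0.165,0,0,0, 0.012,0.004,0.175,0,0,0, 0.012,0.004,0.18,0,0,0, 0.012,0.004,0.18,0,0,0]'
python3 -c "
from h import *
trk()"
python3 -m handwheel '[0,0,0,0,0,0,0,0,0,0,0,0,0,0,0,0,0,0,0,0,0,0,0,0,0,0,0,0,0,0,0,0,0,0,0,0]' 1
python3 -c "
from h import *
trk()"
```

```text
clock: 9.35
tcp_pos: [577.6, 48.2, 51.2]
tcp_rot: [2.315, 2.122, 0.001]
force: [-0.8, 0.5, -0.0]
opening: 0.699
grip_force: 0.0
track x,y,z [48.4 90.8 51.2] F x,y,z [-0.8  0.4 -0. ] t 9.35 op 0.6994912141798557 gf 0.0 yawpitch [-0.1 -0.  -0. ]
clock: 10.1
tcp_pos: [577.8, 48.3, 51.3]
tcp_rot: [2.315, 2.122, 0.002]
force: [-0.1, -0.1, 6.4]
opening: 0.217
grip_force: 59.6
track x,y,z [48.6 90.9 51.3] F x,y,z [-0.1 -0.1  6.4] t 10.1 op 0.2165832163835171 gf 59.61561977863312 yawpitch [-0.1 -0.  -0. ]
```

```bash
python3 -m handwheel '[0,0,-0.002,0,0,0, 0.001,0,-0.013,0,0.061,0, 0.001,0,-0.025,0,0.122,0, 0.001,0,-0.0355,0,0.183,0, 0,0,-0.046,0,0.244,0, -0.002,0,-0.0566,0,0.305,0, -0.004,0,-0.067,0,0.3665,0, -0.004,0,-0.067,0,0.3665,0]'
python3 - <<'E'
from h import *
trk()
a=manip.grab_frame('scene'); b=manip.grab_frame('top')
cv2.imwrite('pics/s4.png',np.hstack([cv2.resize(a[100:310,150:350],None,fx=2,fy=2),cv2.resize(b[140:280,210:390],None,fx=2,fy=2).copy() if 0 else cv2.resize(b[140:280,200:380],(390,420))[:,:390]]))
E
```

```text
clock: 11.1
tcp_pos: [576.4, 43.5, 117.0]
tcp_rot: [-2.116, -1.936, -0.391]
force: [0.1, -0.6, -1.4]
opening: 0.215
grip_force: 58.9
track x,y,z [ 47.6  85.9 117. ] F x,y,z [ 0.2 -0.6 -1.4] t 11.1 op 0.2149245764247854 gf 58.87779235839844 yawpitch [ 0.  21.   0.1]
```

View pics/s4.png

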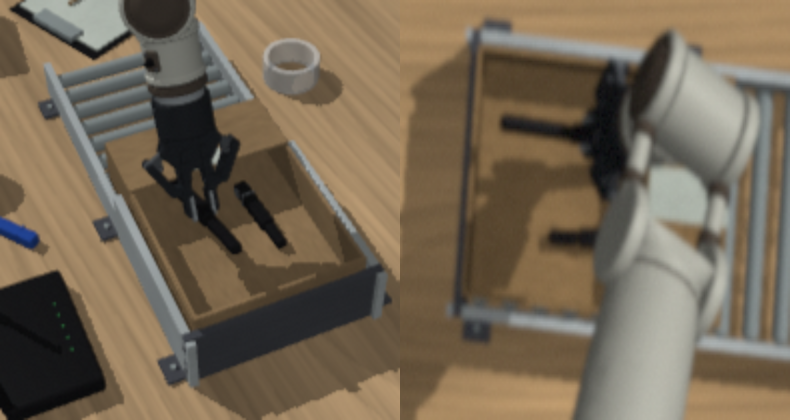

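The antenna is gripped and slanted, its free end is up, and the wrist force is only about its weight. I'll draw it out along its axis.

```bash
python3 -m handwheel '[0.01,0,0,0,0,0, 0.025,0,0,0,0,0, 0.04,0,0,0,0,0, 0.056,0,0,0,0,0, 0.072,0,0,0,0,0, 0.088,0,0,0,0,0, 0.105,0,0,0,0,0, 0.12,0,0,0,0,0]'
python3 - <<'E'
from h import *
trk()
p=W(47.6,200)
rel([*p,300],12)
E
```

```text
clock: 12.2
tcp_pos: [586.4, 157.1, 160.8]
tcp_rot: [-2.114, -1.938, -0.392]
force: [1.1, -0.0, -0.6]
opening: 0.214
grip_force: 58.9
track x,y,z [ 47.6 200.  160.8] F x,y,z [ 1.1  0.1 -0.6] t 12.2 op 0.21369166142317056 gf 58.87435555458069 yawpitch [-0. 21. -0.]
shift m [ 0.0499 -0.     -0.13  ] turn [ 0.    -0.157  0.   ]
```

```bash
python3 -m handwheel '[0.007,0,-0.0187,0,0,0, 0.0179,0,-0.0467,0,0,0, 0.0287,0,-0.0747,0,0,0, 0.0394,0,-0.1027,0,0,0, 0.0502,0,-0.1308,0,-0.1,0, 0.058,0,-0.151,0,-0.2,0, 0.0645,0,-0.168,0,-0.3,0, 0.0645,0,-0.168,0,-0.3665,0]'
python3 -m handwheel '[0,0,0,0,0,0,0,0,0,0,0,0,0,0,0,0,0,0,0,0,0,0,0,0]'
python3 - <<'E'
from h import *
trk()
a=manip.grab_frame('scene'); b=manip.grab_frame('top')
cv2.imwrite('pics/s5.png',np.hstack([cv2.resize(a[60:340,110:390],(400,400)),cv2.resize(b[120:300,190:370],(400,400))]))
S,T=cal('scene'),cal('top'); o=[]
for c,k in (('scene',S),('top',T)):
    for q in ('long_antenna_tip','long_antenna_tail','carton_cover'):
        for r in manip.spot_point(c,q)[:1]: print(c,q,round(r['score'],2),np.round(r['uv']), 'expect',np.round(proj(k,[*W(47.6,200+122 if 'tip' in q else 200-178),335])))
E
```

```text
clock: 13.2
tcp_pos: [587.3, 156.1, 344.5]
tcp_rot: [2.313, 2.118, 0.005]
force: [0.5, 0.2, -1.3]
opening: 0.218
grip_force: 58.9
clock: 13.7
tcp_pos: [586.2, 155.5, 340.1]
tcp_rot: [-2.317, -2.121, 0.0]
force: [0.6, -0.7, -1.1]
opening: 0.218
grip_force: 58.9
track x,y,z [ 47.6 198.4 340.1] F x,y,z [ 0.7 -0.6 -1.1] t 13.7 op 0.21838320793709834 gf 58.876211643218994 yawpitch [0. 0. 0.]
scene long_antenna_tip 0.65 [288. 208.] expect [292. 214.]
scene long_antenna_tail 0.86 [236. 125.] expect [238. 130.]
scene carton_cover 0.57 [252. 179.] expect [238. 130.]
top long_antenna_tip 0.86 [196. 169.] expect [191. 168.]
top long_antenna_tail 0.92 [314. 177.] expect [313. 179.]
top carton_cover 0.76 [314. 205.] expect [313. 179.]
```

View pics/s5.png

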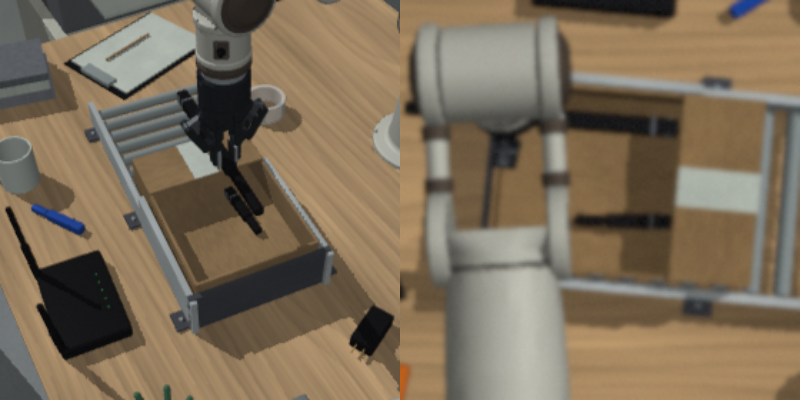

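The whole antenna is level at about z=340, and its tip and tail pixels match where I expected them. The carton is seated and the short antenna is still inside, so I'll hand in.

```bash
python3 -c "
from h import *
print(np.abs(manip.state()['joint_vel']).max()); print(manip.close_job())"
```

```text
0.002019407014400832
the job is handed in; nothing more can be done
None
```

The job is handed in, at about 14 s of the 53 s allowed: the carton is home against the stop, and the arm is holding the long antenna still, about 20 cm above the carton's top, with the short antenna left inside.

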